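Lay the parts magazine down on the padded rest

TASK

With the fingertips, push the upright blue magazine over against the yellow stop strip so that it leans on the raised padded rest, then keep pushing it down slowly until magazine and rest lie flat and straight on the station. Let it down gently, never letting it fall, do not lift it, and leave the other things alone; finish clear of everything.

Things in the scene. Friction and masses are not known exactly. Their poses are not given: they have to be found in the camera images.
- magazine: Blue parts magazine with black end caps: a rigid closed box 72 (its x) by 88 (y) by 200 mm tall (z), 0.4 to 0.8 kg, centre of mass at mid-height. Origin: centre of its underside. It starts upright on the station's base, its +x face towards the yellow stop strip and 4 to 14 mm short of it. Tipped over an edge it balances at about 20 degrees.
- magazine_mid (a point): The centre of the blue magazine, 100 mm above its underside.
- station: The fixed lay-down station. Its +x axis is the level direction in which the magazine is to be tipped. Origin: on the table surface, under the middle of the near (-x) face of the yellow stop strip. Its aluminium base is 10 mm thick, 150 mm wide and runs from x = -130 to +230 mm.
- stop_top (a point): Middle of the top of the yellow stop strip, 6 mm in +x from its near face and 21 mm above the table. The strip is 12 mm thick, 130 mm wide (along the station's y) and stands 11 mm above the base: the magazine's foot comes up against it and tips over it. The hinge axis of the padded rest runs along the station's y, 3 mm above this point.
- rest (a joint): Angle (rad) of the padded rest, a grey flap with a black rubber face, 116 mm wide: 0 = flat along the station's +x on its end stop, face 24 mm above the table; pi/2 = vertical. Starts at 1.03 to 1.2. Its stiff hinge (1.4 N m friction) stays where left and carries the magazine, so both sink only while pushed down (about 5 to 12 N near the magazine's upper end).
- rest_tip (a point): Middle of the rest's free edge (yellow), on the face, 200 mm from the hinge.
- spare: Bystander, to be left alone: a green parts magazine of the same shape as the blue one, standing upright, 72 x 88 x 200 mm. Origin: its underside's centre.
- oiler: Bystander, to be left alone: a closed white plastic bottle with a red cap, 52 mm across, 130 mm tall. Origin: its underside's centre.
- cup: Bystander, to be left alone: an open yellow plastic cup, 72 mm across, 85 mm tall. Origin: its underside's centre.
- redtray: Bystander, to be left alone: an empty red tray, 110 x 150 x 50 mm. Origin: its underside's centre.
- collar: Bystander, to be left alone: a steel collar lying flat, 52 mm across, 30 mm tall. Origin: its underside's centre.
- driver: Bystander, to be left alone: a screwdriver with an orange handle, lying on the table, about 200 mm long.
Mind the look-alikes: they are no part of the job. What is shaped like the magazine but orange is not meant.

How it is judged:
By the outcome, as a careful person would: the job done as asked, in the order asked, and still so for the second after the job is handed in, with the robot touching nothing.
It also fails if it takes over 48 s, if anything falls off the work surface, if the arm or the gripper's body presses on something with over 40 N, if the wrist force passes 120 N, or if a joint passes its speed limit or range.

ROBOT

A 7-joint arm with a two-finger parallel gripper is mounted at the origin on the work surface. World frame = base frame: x ahead of the robot, y to its left, z up, the work surface at z = 0. Lengths are in m, angles in rad, forces in N, time in s.
With the tool pointing down it reaches from about 0.425 to 0.95 m from the base axis. Payload 4.7 kg.
Tool frame: the origin (TCP) lies at the very end of the fingers, on their centre line; the grasp point (between the pads) lies 19 mm behind it; y points along the fingers, z is the direction in which the jaws open and shut, and the axes are right-handed (so a half turn about y gives the same grasp; the last joint's range is limited). The gripper opens to 85 mm and grips with 20 to 120 N. Pads are 22 mm wide; open, the fingers measure 114 mm over their backs; the gripper's body (76 mm by 85 mm) begins 54 mm behind the grasp point. The pads swing forward as they close: fully open they stand 13 mm farther back than shut.
Start: joints at [-1.217, 0.469, -0.049, 1.532, 0.024, 1.141, -0.082], TCP at [0.252, 0.626, 0.231] pointing down, gripper open.
Joint ranges: [-2.59, 2.59], [-0.33, 1.99], [-1.39, 1.29], [0.1, 2.45], [-1.04, 4.18], [0.21, 1.99], [-2.66, 2.66]. Speed limits (rad/s): [2.57, 2.57, 3.14, 3.14, 3.14, 3.14, 3.14].

INTERFACE

Orientations are given as a 3x3 rotation matrix whose columns are the frame's x, y, z axes.
In Python, from rig import robot, imaging, ticket gives the robot as it stands.
- The arm moves only by the tool apply_moves, never from a script. Its argument "moves" is a list of rows, each a list of 3 entries, a list of its own where there are three numbers: the shift along the tool's x, y, z in units of 40 mm (1.0 is 40 mm), then the turn about the tool's y in units of 6 degrees (1.0 is 6 degrees), then the closure, from 0 (fully open) to 1 (shut). In form: [[[x, y, z], roll, jaw], ...]. A call has 1 to 5 rows; each row shifts and turns the pose as measured when the row begins, along the tool's axes as they then stand; what a row does not reach is not made up. A row lasts 1/10 s, in which the tool goes at most 50 mm and 8.59 degrees, less where a joint would pass 70% of its speed; a pose out of reach is approached as far as the arm can. A call is refused whole if a number of a shift passes 1 or a number of a turn 1, either way. A call with a gripper value outside its range is refused whole. The fingers move at their own pace and stop on an object; "grip_force" is the grip in N (left out, the last holds). Time passes only in rows, so rows that do not move let the fingers close. It gives the time, the measured TCP pose, the force and the opening at its end, in the units of the state.
- robot.get_state(): the state, without advancing time (a new reading comes with each control period).
- imaging.grab_frame(name): name is "side" or "top"; returns the picture (480x640x3 uint8, blue, green, red); there is no depth.
- imaging.calibration(name): a dict with "intrinsics" (3x3 intrinsics, pixels), "world_from_camera" (4x4, takes a point from camera to world coordinates). Camera axes: x right, y up, looking along -z (the intrinsics and any distortion apply to the point x, -y, -z); pixel columns grow to the right and rows downward; lengths in m; the calibration is good to about 2 mm. A picture is of the moment at which its call begins. calibration takes no time and is no camera call.
- ticket.sign_off(): hands the job in, once; it reports no verdict.
Trained networks look in the newest picture that a camera, given by its name, has taken for a name from the list of things; names that differ only in an ending like _2 or _b are one class to them, and where a whole thing is asked for, a point or a joint stands for the part that bears it (a point fixed in the world has none). Each returns a list of dicts, best first, with "p" (0 to 1); they miss things now and then, are a little off and sometimes report something else, mostly with a low value. They report only what shows in the picture. A call takes as long as a camera call. They do not tell look-alikes from the thing itself.
- imaging.recognise(query, camera): "point" ([x, y, z] in m, in world coordinates, good to about 4 mm: the middle of the surface that is visible of it).
- imaging.silhouettes(query, camera): "region" (480x640 bool, what is visible of it).
- imaging.mark_of(query, camera): "point" ([x, y, z] in m, in world coordinates, good to about 4 mm: a listed point, or the origin of a listed thing).
The state is a dict: "time": time; "joint_positions": joint angles; "qd": joint speeds; "tau": joint torques, N m; "tcp_pos": TCP position; "tcp_rot": TCP orientation; "wrist_force": force on the tool from outside, world axes, zero at the start; "torque": the same for the moment, N m; "opening": opening from 0.0 (shut) to 1.0 (fully open).
Only numpy, scipy, OpenCV 4.12 (cv2) and the standard library are available. Lean on these libraries where they do the work, as an engineer would, in place of code of your own. Each camera call takes 0.05 s, during which the arm holds its last target.

## Working session

There is one attempt and no reset: what is moved stays moved. The work goes in short steps, Python scripts to look and compute and a tool call to move; the robot and the scene stay as the last step left them, time stands still between calls to the robot, and variables do not carry over. Pictures are saved under pics/ and viewed, and the job is handed in when it is done.

Besides the shell and the picture viewer there is one more tool, called after ">>>" as name([rows], argument=value, ...), one row to a line, values as JSON. apply_moves: Moves the arm, as the interface text tells. Its arguments: {"type":"object","properties":{"moves":{"type":"array","items":{"type":"array"}},"grip_force":{"type":"number"}},"required":["moves"]}

```bash
ls; mkdir -p pics; python3 - <<'E'
from rig import robot, imaging, ticket
import cv2,numpy as np
np.set_printoptions(precision=3,suppress=True)
for n in ["side","top"]:
    im=imaging.grab_frame(n); cv2.imwrite(f"pics/{n}0.png",im)
    for q in ["magazine_mid","stop_top","rest_tip","magazine","station"]:
        for d in imaging.mark_of(q,n)[:3]: print(n,q,np.array(d["point"]),round(d["p"],2))
s=robot.get_state(); print(s)
E
```

```text
pics
side magazine_mid [ 0.573 -0.245  0.1  ] 0.85
side magazine_mid [ 0.455 -0.034  0.112] 0.74
side rest_tip [0.504 0.088 0.209] 0.55
side magazine [ 0.575 -0.243  0.   ] 0.97
side magazine [ 0.453 -0.033  0.007] 0.61
side station [ 0.457 -0.032  0.113] 0.29
top magazine_mid [ 0.573 -0.244  0.101] 0.69
top magazine_mid [0.523 0.421 0.003] 0.33
top stop_top [0.471 0.017 0.022] 0.58
top rest_tip [0.5   0.084 0.205] 0.85
top magazine [ 0.453 -0.034  0.007] 0.82
top magazine [ 0.578 -0.241  0.001] 0.78
top station [0.468 0.008 0.002] 0.97
{'time': 0.6, 'joint_positions': array([-1.217,  0.469, -0.049,  1.533,  0.024,  1.141, -0.082]), 'qd': array([ 0.   , -0.001, -0.001, -0.002,  0.001,  0.001, -0.002]), 'tau': array([ -0.   , -50.988,  -0.047, -23.79 ,   0.011,   0.001,   0.   ]), 'tcp_pos': array([0.252, 0.626, 0.231]), 'tcp_rot': array([[ 0.928,  0.   ,  0.374],
       [-0.374,  0.   ,  0.928],
       [-0.   , -1.   ,  0.   ]]), 'wrist_force': array([-0.385,  0.557, -0.727]), 'torque': array([0.033, 0.034, 0.024]), 'opening': 0.9966071995638606}
```

View pics/side0.png

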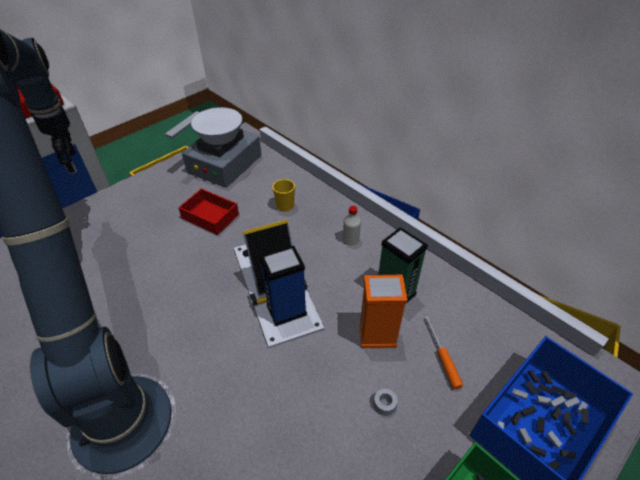

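View pics/top0.png

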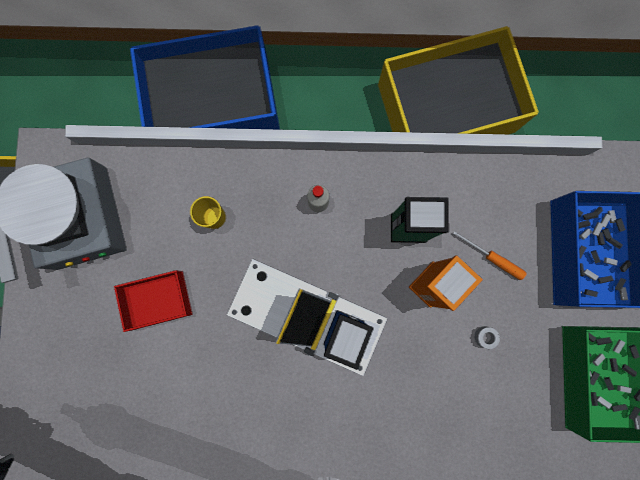

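Candidates in the top view: blue box at (348,340), orange at (447,283), green at (420,218). In the side view they are at (285,287), (382,312) and (403,265). I choose the blue one, which stands on the station's base. Next I'll check it in a close crop and get the station axes.

```bash
cat > h.py <<'E'
from rig import robot, imaging, ticket
import cv2,numpy as np
np.set_printoptions(precision=4,suppress=True)
def px2plane(cam,uv,z):
    c=imaging.calibration(cam);K=np.array(c["intrinsics"]);T=np.array(c["world_from_camera"])
    d=np.linalg.inv(K)@np.array([uv[0],uv[1],1.]); d=T[:3,:3]@np.array([d[0],-d[1],-d[2]])
    o=T[:3,3]; return o+d*(z-o[2])/d[2]
def proj(cam,P):
    c=imaging.calibration(cam);K=np.array(c["intrinsics"]);T=np.array(c["world_from_camera"])
    p=np.linalg.inv(T)@np.append(P,1); q=K@np.array([p[0],-p[1],-p[2]]); return q[:2]/q[2]
E
python3 - <<'E'
from h import *
print(imaging.calibration("top"))
a=cv2.imread("pics/top0.png")[245:385,215:400]; cv2.imwrite("pics/topc.png",cv2.resize(a,None,fx=4,fy=4,interpolation=cv2.INTER_CUBIC))
a=cv2.imread("pics/side0.png")[210:350,225:335]; cv2.imwrite("pics/sidec.png",cv2.resize(a,None,fx=4,fy=4,interpolation=cv2.INTER_CUBIC))
E
```

```text
{'intrinsics': array([[441.0503,   0.    , 323.1891],
       [  0.    , 441.0503, 247.6086],
       [  0.    ,   0.    ,   1.    ]]), 'world_from_camera': array([[ 0.0199,  0.9953, -0.0953,  0.5548],
       [-0.9998,  0.0202,  0.0021,  0.0226],
       [ 0.004 ,  0.0952,  0.9954,  1.0866],
       [ 0.    ,  0.    ,  0.    ,  1.    ]])}
```

View pics/topc.png

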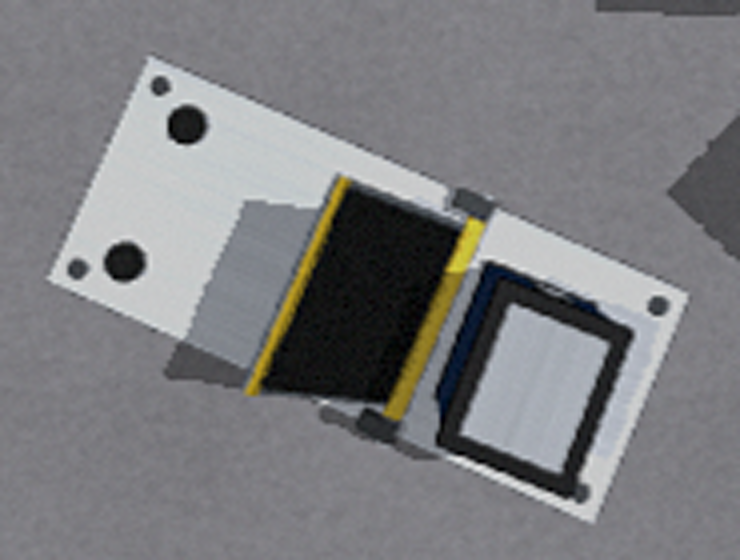

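View pics/sidec.png

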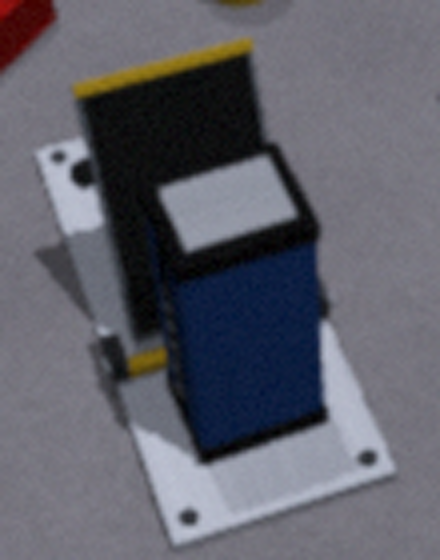

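```bash
python3 - <<'E'
from h import *
f=lambda u,v:((u-1.5)/4+215,(v-1.5)/4+245)
A,B,C,D=[px2plane("top",f(*p),0.010) for p in [(150,55),(48,280),(690,294),(595,522)]]
print(A,B,C,D)
print(np.linalg.norm(A-C),np.linalg.norm(B-D),np.linalg.norm(A-B),np.linalg.norm(C-D))
ex=(A-C)+(B-D); ex/=np.linalg.norm(ex); ey=A*0+np.array([-ex[1],ex[0],0])
ctr=(A+B+C+D)/4; o=ctr-ex*0.050; o[2]=0
print("yaw",np.degrees(np.arctan2(ex[1],ex[0])),"origin",o,ex)
M=np.array([px2plane("top",f(*p),0.210) for p in [(508,273),(633,333),(572,497),(440,440)]])
for m in M: r=m-o; print("mag top corner st frame",r@ex,r@ey)
m=M.mean(0)-o; print(m@ex,m@ey)
for n,p in [("det",[.4535,-.0335,0]),("mid",[.456,-.033,0])]:
    r=np.array(p)-o; print(n,r@ex,r@ey)
t=np.array([.502,.086,.207])-o; print("tip",t@ex,t@ey,t[2],np.arctan2(t[2]-.024,t@ex-.006))
s=robot.get_state()
# overlay predicted corners
im=cv2.resize(cv2.imread("pics/top0.png")[245:385,215:400],None,fx=4,fy=4,interpolation=cv2.INTER_CUBIC)
def dr(P,c):
    u=proj("top",P); cv2.circle(im,(int((u[0]-215)*4+1.5),int((u[1]-245)*4+1.5)),4,c,1)
xc=-0.036-0.009
for z in(.01,.21):
  for a in(-.036,.036):
    for b in(-.044,.044): dr(o+ex*(xc+a)+ey*b+np.array([0,0,z]),(0,0,255) if z>.1 else (0,255,255))
for b in(-.065,.065):
  for a in (0,.012): dr(o+ex*a+ey*b+np.array([0,0,.021]),(0,255,0))
cv2.imwrite("pics/ov.png",im)
E
```

```text
[0.6279 0.1935 0.01  ] [0.4905 0.2502 0.01  ] [ 0.4898 -0.1376  0.01  ] [ 0.354  -0.0817  0.01  ]
0.35869509771973657 0.3588700292370101 0.14857147104018864 0.1468022044742533
yaw 67.50235348503182 origin [0.4714 0.0099 0.    ] [0.3826 0.9239 0.    ]
mag top corner st frame -0.011029905142118697 -0.046676939033122755
mag top corner st frame -0.07884048461985767 -0.044496871050837584
mag top corner st frame -0.08244661231921326 0.03990746110673903
mag top corner st frame -0.012691095482988446 0.040675690017671386
-0.04625202439104453 -0.0026476647398874565
det -0.04696834217934323 -4.548957453526808e-05
mid -0.04554978084714132 -0.002163904960332293
tip 0.08199544620986107 0.0008717259424127136 0.207 1.1771910266020262
```

View pics/ov.png

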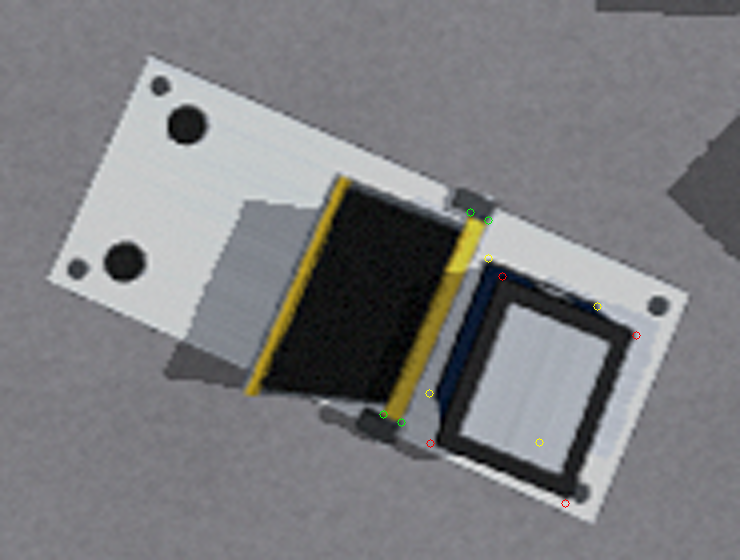

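```bash
python3 - <<'E'
from h import *
a=cv2.imread("pics/side0.png")[60:190,0:110]; cv2.imwrite("pics/gr.png",cv2.resize(a,None,fx=4,fy=4,interpolation=cv2.INTER_CUBIC))
s=robot.get_state(); p=s["tcp_pos"];R=s["tcp_rot"]
for n in("side","top"):print(n,proj(n,p),proj(n,p-R[:,1]*.073),proj(n,p+R[:,2]*.057),proj(n,p-R[:,2]*.057))
E
```

```text
side [ 74.0461 166.7126] [ 63.3356 144.8154] [ 73.6217 155.654 ] [ 74.4959 178.4304]
top [ -5.9674 446.5826] [-37.7442 461.8029] [-33.2991 434.195 ] [ 21.4921 459.0281]
```

View pics/gr.png

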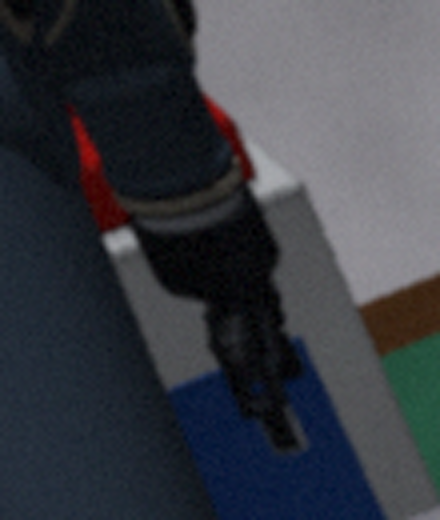

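>>> apply_moves([
  [[0,-0.4,0],1,0.5],
  [[0,-0.4,0],1,0.5],
  [[0,-0.4,0],1,0.5],
  [[0,-0.4,0],1,0.5],
  [[0,-0.4,0],1,0.5],
])

```text
time: 1.1
tcp_pos: [0.2517, 0.6245, 0.3106]
tcp_rot: [[0.6, -0.003, 0.8], [-0.8, -0.006, 0.6], [0.003, -1.0, -0.006]]
wrist_force: [-0.4, -0.3, 0.1]
opening: 0.503
```

>>> apply_moves([
  [[0,0,0],1,0.5],
  [[0,0,0],1,0.5],
  [[0,0,0],1,0.5],
  [[0,0,0],1,0.5],
  [[0,0,0],1,0.5],
])

```text
time: 1.6
tcp_pos: [0.2519, 0.6259, 0.3151]
tcp_rot: [[0.098, -0.001, 0.995], [-0.995, 0.001, 0.098], [-0.001, -1.0, -0.001]]
wrist_force: [1.1, -0.4, -0.9]
opening: 0.501
```

>>> apply_moves([
  [[0,0,0],1,0.5],
  [[0,0,0],1,0.5],
  [[0,0,0],1,0.5],
  [[0,0,0],1,0.5],
  [[0,0,0],1,0.5],
])

```text
time: 2.1
tcp_pos: [0.2514, 0.6259, 0.3154]
tcp_rot: [[-0.432, -0.001, 0.902], [-0.902, 0.001, -0.432], [-0.001, -1.0, -0.002]]
wrist_force: [0.0, -1.0, -0.9]
opening: 0.495
```

>>> apply_moves([
  [[0.75,0,0.9],-0.4,0.5],
  [[0.75,0,0.9],0,0.5],
  [[0.75,0,0.9],0,0.5],
  [[0.75,0,0.9],0,0.5],
  [[0.75,0,0.9],0,0.5],
])

```text
time: 2.6
tcp_pos: [0.3533, 0.4175, 0.3125]
tcp_rot: [[-0.379, -0.003, 0.925], [-0.925, 0.003, -0.379], [-0.001, -1.0, -0.004]]
wrist_force: [0.8, 0.3, 0.7]
opening: 0.501
```

>>> apply_moves([
  [[0.75,0,0.9],0,0.5],
  [[0.75,0,0.9],0,0.5],
  [[0.75,0,0.9],0,0.5],
  [[0.75,0,0.9],0,0.5],
  [[0,0,0],0,0.5],
])

```text
time: 3.1
tcp_pos: [0.4468, 0.2373, 0.3138]
tcp_rot: [[-0.389, 0.001, 0.921], [-0.921, 0.005, -0.389], [-0.005, -1.0, -0.001]]
wrist_force: [1.2, -0.2, 0.1]
opening: 0.499
```

```bash
cat >> h.py <<'E'
O=np.array([.4714,.0099,0]);EX=np.array([.3826,.9239,0]);EY=np.array([-.9239,.3826,0])
def st():
    s=robot.get_state();p=s["tcp_pos"];R=s["tcp_rot"];d=p-O
    print("t",s["time"],"station xyz mm",np.round([d@EX*1e3,d@EY*1e3,p[2]*1e3],1),"yawerr deg",round(float(np.degrees(np.arctan2(-R[:,0]@EY,-R[:,0]@EX))),2),
     "F st",np.round([s["wrist_force"]@EX,s["wrist_force"]@EY,s["wrist_force"][2]],1),"open",round(float(s["opening"]),2))
    return s
E
python3 -c "
from h import *
print(st()['joint_positions'])"
```

```text
t 3.1 station xyz mm [200.7 109.7 313.8] yawerr deg -0.4 F st [ 0.3 -1.2  0.1] open 0.5
[-1.0046  0.1169  0.4854  1.8385 -0.063   1.1964 -0.8987]
```

>>> apply_moves([
  [[0.82,0,0.28],0,0.5],
  [[0.82,0,0.28],0,0.5],
  [[0.82,0,0.28],0,0.5],
  [[0.82,0,0.28],0,0.5],
  [[0.82,0,0.28],0,0.5],
])

```text
time: 3.6
tcp_pos: [0.4346, 0.0635, 0.3133]
tcp_rot: [[-0.383, 0.004, 0.924], [-0.924, 0.008, -0.383], [-0.009, -1.0, 0.0]]
wrist_force: [1.0, -0.0, -0.7]
opening: 0.5
```

>>> apply_moves([
  [[0.82,0,0.28],0,0.5],
  [[0.82,0,0.28],0,0.5],
  [[0.82,0,0.28],0,0.5],
  [[0.82,0,0.28],0,0.5],
  [[0.5,0,0.1],0,0.5],
])

```text
time: 4.1
tcp_pos: [0.4207, -0.1015, 0.3132]
tcp_rot: [[-0.383, 0.008, 0.924], [-0.924, 0.012, -0.383], [-0.014, -1.0, 0.003]]
wrist_force: [0.3, -0.1, 0.0]
opening: 0.498
```

```bash
python3 -c "
from h import *
print(st()['joint_positions'])"
```

```text
t 4.1 station xyz mm [-122.3    4.2  313.2] yawerr deg -0.04 F st [ 0.  -0.4  0. ] open 0.5
[-0.6853 -0.0666  0.8105  1.9917  0.0385  1.1894 -0.2833]
```

>>> apply_moves([
  [[0.1,0.5,0.1],0,0.5],
  [[0.1,0.95,0],0,0.5],
  [[0,0.95,0],0,0.5],
  [[0,0.95,0],0,0.5],
  [[0,0.6,0],0,0.5],
])

```text
time: 4.6
tcp_pos: [0.4283, -0.1114, 0.1559]
tcp_rot: [[-0.388, 0.027, 0.921], [-0.921, 0.016, -0.389], [-0.025, -1.0, 0.018]]
wrist_force: [-0.5, 0.5, 0.1]
opening: 0.5
```

```bash
python3 - <<'E'
from h import *
print(st()['joint_positions'])
cv2.imwrite("pics/s1.png",cv2.resize(imaging.grab_frame("side")[150:390,170:410],(600,600),interpolation=cv2.INTER_CUBIC))
cv2.imwrite("pics/t1.png",cv2.resize(imaging.grab_frame("top")[220:400,215:455],(800,600),interpolation=cv2.INTER_CUBIC))
E
```

```text
t 4.6 station xyz mm [-128.5   -6.6  155.9] yawerr deg -0.35 F st [0.3 0.7 0.1] open 0.5
[-0.5637  0.2188  0.8538  2.1923 -0.262   0.7999  0.0601]
```

View pics/s1.png

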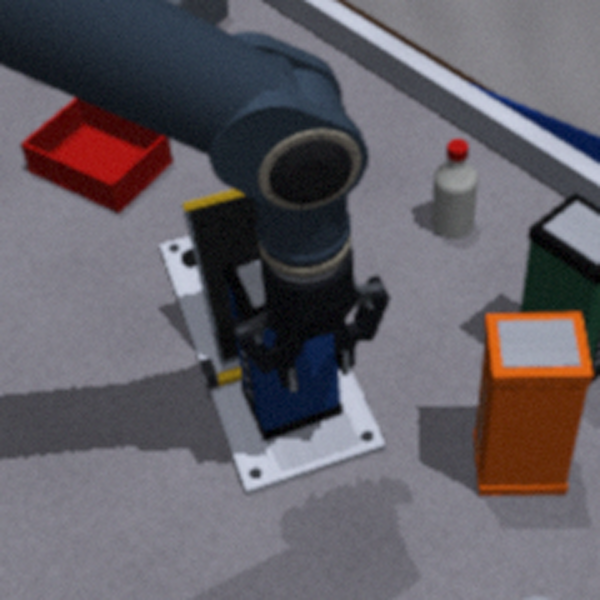

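View pics/t1.png

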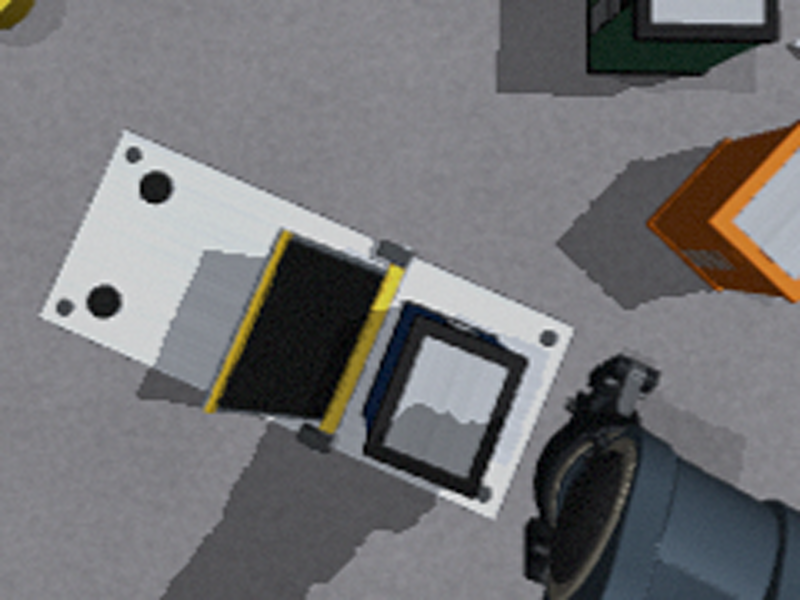

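>>> apply_moves([
  [[-0.2,0,-0.1],0,0.5],
  [[-0.2,0,0],0,0.5],
  [[-0.15,0,0],0,0.5],
  [[-0.1,0,0],0,0.5],
  [[-0.05,0,0],0,0.5],
])

```text
time: 5.2
tcp_pos: [0.4389, -0.0807, 0.1612]
tcp_rot: [[-0.386, 0.032, 0.922], [-0.922, 0.018, -0.387], [-0.029, -0.999, 0.023]]
wrist_force: [-1.0, -0.6, -0.3]
opening: 0.499
```

```bash
python3 -c "
from h import *
print(st()['joint_positions'])"
```

```text
t 5.2 station xyz mm [-96.1  -4.6 161.2] yawerr deg -0.22 F st [-0.9  0.7 -0.3] open 0.5
[-0.6297  0.2093  0.8438  2.183  -0.25    0.806  -0.0232]
```

>>> apply_moves([
  [[0,0.2,-0.06],0,0.5],
  [[-0.05,0,0],0,0.5],
  [[-0.05,0,0],0,0.5],
  [[-0.05,0,0],0,0.5],
])

```text
time: 5.6
tcp_pos: [0.4392, -0.0745, 0.1532]
tcp_rot: [[-0.386, 0.033, 0.922], [-0.922, 0.017, -0.387], [-0.028, -0.999, 0.024]]
wrist_force: [-0.4, -1.3, 0.4]
opening: 0.501
```

```bash
cat >>h.py <<'E'
def pic(n,top=True,side=True):
    if side: cv2.imwrite(f"pics/s{n}.png",cv2.resize(imaging.grab_frame("side")[200:360,210:350],(525,600),interpolation=cv2.INTER_CUBIC))
    if top: cv2.imwrite(f"pics/t{n}.png",cv2.resize(imaging.grab_frame("top")[245:390,215:408],(800,600),interpolation=cv2.INTER_CUBIC))
E
python3 -c "
from h import *
st();pic(2)"
```

```text
t 5.6 station xyz mm [-90.2  -2.5 153.2] yawerr deg -0.23 F st [-1.4 -0.1  0.4] open 0.5
```

View pics/t2.png

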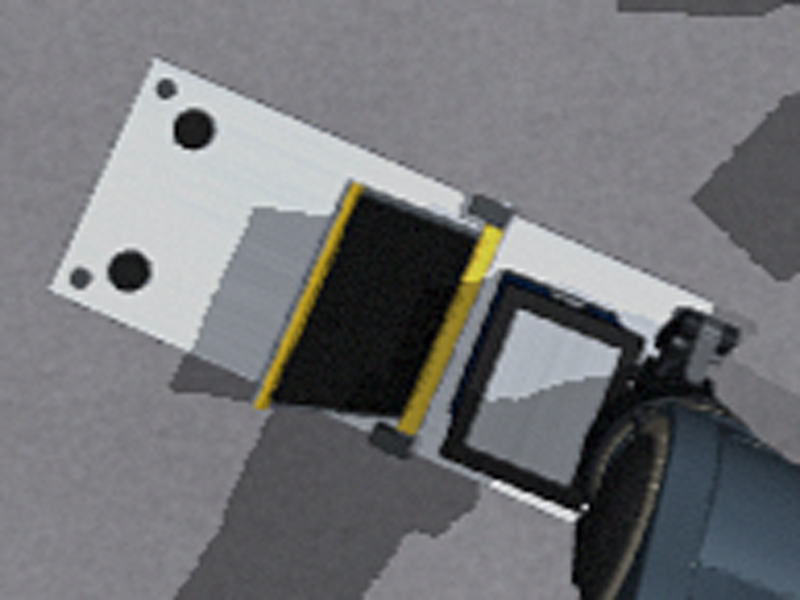

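View pics/s2.png

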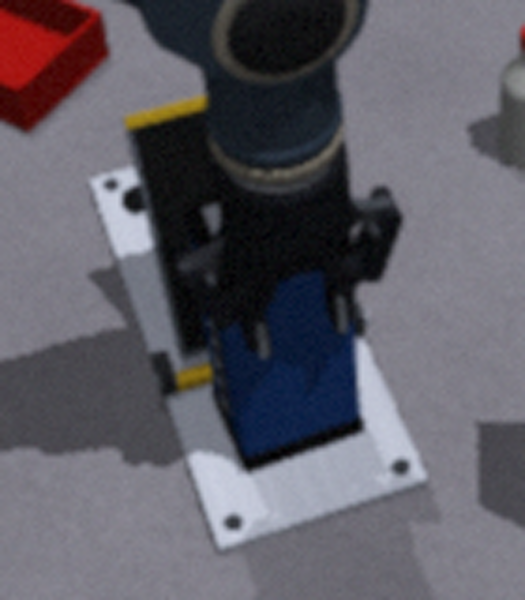

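>>> apply_moves([
  [[-0.08,-0.04,0],0,0.5],
  [[-0.08,-0.04,0],0,0.5],
  [[-0.08,-0.04,0],0,0.5],
  [[-0.08,-0.04,0],0,0.5],
  [[-0.08,-0.04,0],0,0.5],
])

```text
time: 6.2
tcp_pos: [0.4453, -0.0587, 0.1621]
tcp_rot: [[-0.387, 0.032, 0.922], [-0.922, 0.017, -0.387], [-0.028, -0.999, 0.023]]
wrist_force: [-0.2, -1.1, -0.4]
opening: 0.501
```

```bash
python3 -c "
from h import *
st();pic(3)"
```

```text
t 6.2 station xyz mm [-73.4  -2.2 162.1] yawerr deg -0.26 F st [-1.1 -0.3 -0.4] open 0.5
```

View pics/t3.png

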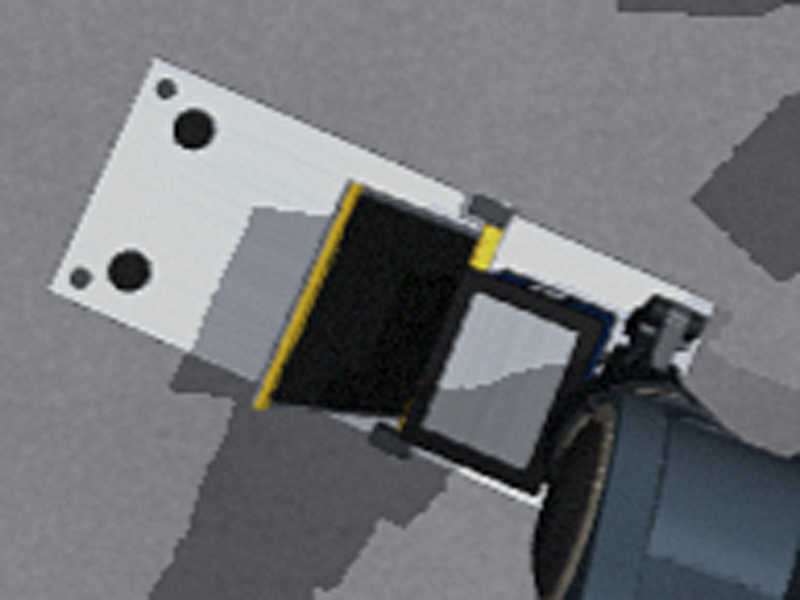

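View pics/s3.png

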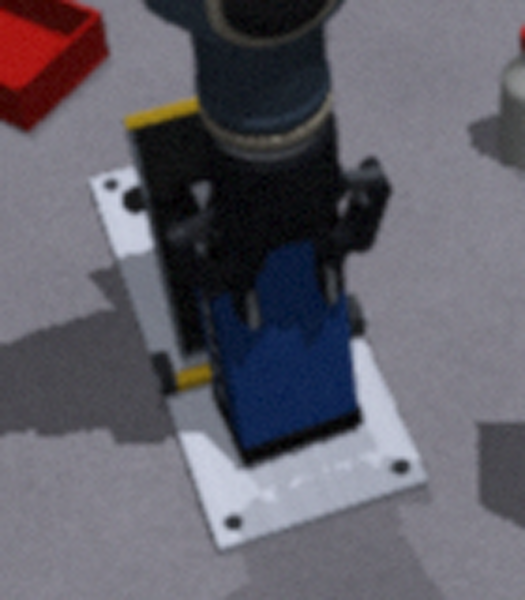

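The box is tilting cleanly: in the top view its cap edge (435,345) is parallel to the strip, and in the side view its foot stays put. I'll continue slowly.

>>> apply_moves([
  [[-0.08,-0.03,0],0,0.5],
  [[-0.08,-0.03,0],0,0.5],
  [[-0.08,-0.03,0],0,0.5],
  [[-0.08,-0.03,0],0,0.5],
  [[-0.06,-0.03,0],0,0.5],
])

```text
time: 6.8
tcp_pos: [0.4517, -0.0434, 0.1691]
tcp_rot: [[-0.386, 0.032, 0.922], [-0.922, 0.017, -0.387], [-0.029, -0.999, 0.023]]
wrist_force: [0.5, 0.2, -1.0]
opening: 0.5
```

```bash
python3 -c "
from h import *
st();pic(4)"
```

```text
t 6.8 station xyz mm [-56.8  -2.2 169.1] yawerr deg -0.23 F st [ 0.4 -0.4 -1. ] open 0.5
```

View pics/t4.png

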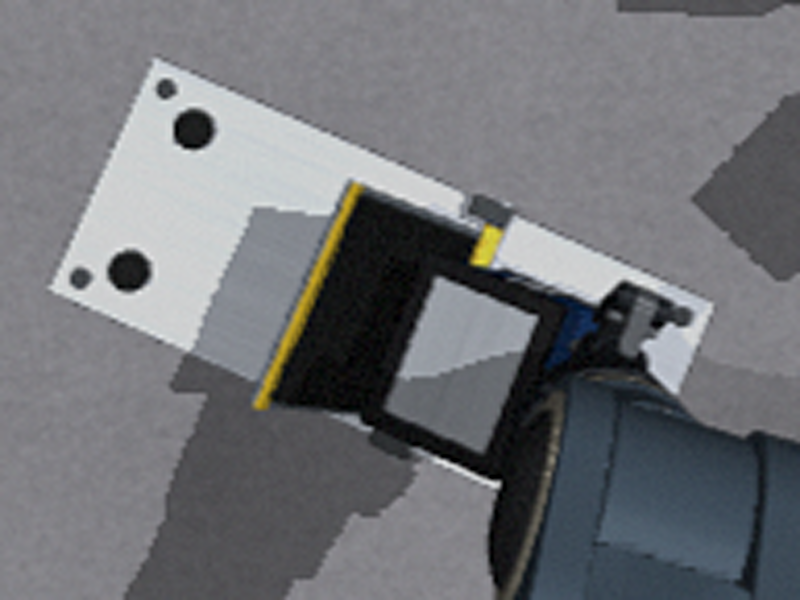

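View pics/s4.png

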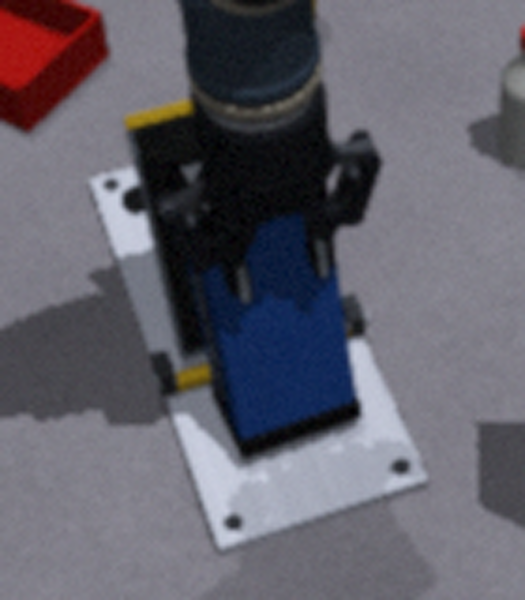

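>>> apply_moves([
  [[-0.05,-0.02,0],0,0.5],
  [[-0.05,-0.02,0],0,0.5],
  [[-0.05,-0.02,0],0,0.5],
  [[-0.05,-0.02,0],0,0.5],
  [[-0.05,-0.02,0],0,0.5],
])

```text
time: 7.4
tcp_pos: [0.4557, -0.0337, 0.1737]
tcp_rot: [[-0.387, 0.033, 0.922], [-0.922, 0.018, -0.387], [-0.029, -0.999, 0.023]]
wrist_force: [0.3, 0.1, 0.4]
opening: 0.494
```

```bash
python3 -c "
from h import *
st();pic(5)"
```

```text
t 7.4 station xyz mm [-46.3  -2.1 173.7] yawerr deg -0.26 F st [ 0.2 -0.2  0.4] open 0.49
```

View pics/t5.png

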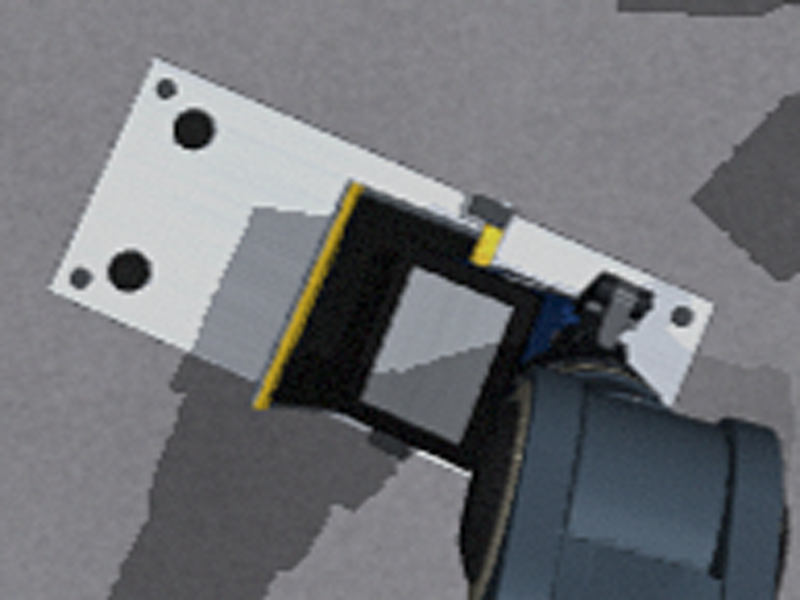

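View pics/s5.png

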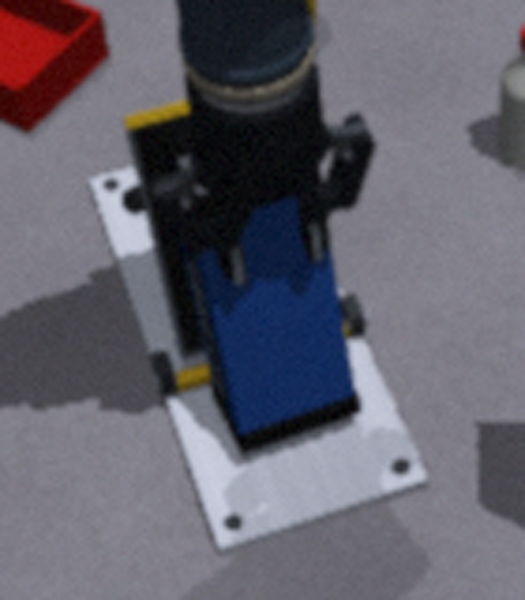

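>>> apply_moves([
  [[-0.04,-0.01,0],0,0.5],
  [[-0.04,-0.01,0],0,0.5],
  [[-0.04,-0.01,0],0,0.5],
  [[-0.04,-0.01,0],0,0.5],
  [[-0.04,-0.01,0],0,0.5],
])

```text
time: 8.0
tcp_pos: [0.459, -0.0257, 0.1762]
tcp_rot: [[-0.386, 0.033, 0.922], [-0.922, 0.018, -0.387], [-0.029, -0.999, 0.023]]
wrist_force: [1.0, 0.2, 0.0]
opening: 0.496
```

```bash
python3 -c "
from h import *
st();pic(6)"
```

```text
t 8.0 station xyz mm [-37.6  -2.2 176.2] yawerr deg -0.25 F st [ 0.5 -0.8  0. ] open 0.5
```

View pics/t6.png

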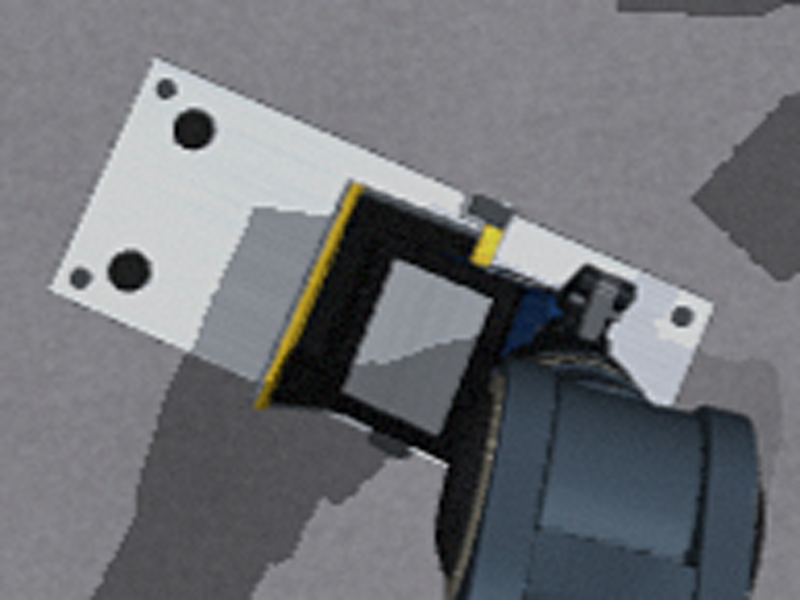

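View pics/s6.png

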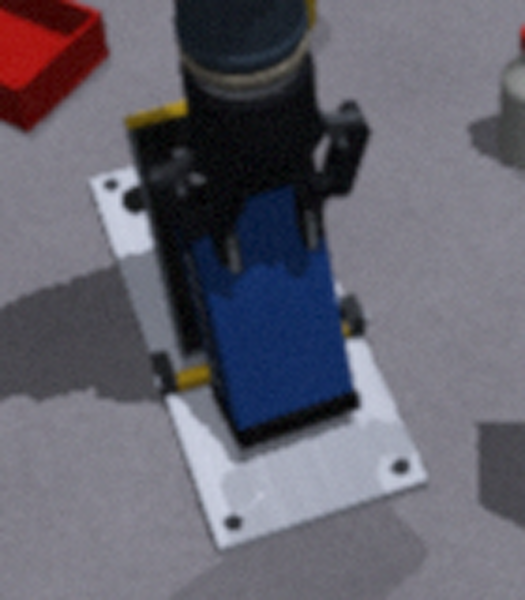

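>>> apply_moves([
  [[-0.04,-0.01,0],0,0.5],
  [[-0.04,-0.01,0],0,0.5],
  [[-0.04,-0.01,0],0,0.5],
  [[-0.04,-0.01,0],0,0.5],
  [[-0.04,-0.01,0],0,0.5],
])

```text
time: 8.6
tcp_pos: [0.4623, -0.0178, 0.1786]
tcp_rot: [[-0.387, 0.033, 0.922], [-0.922, 0.018, -0.387], [-0.029, -0.999, 0.023]]
wrist_force: [-0.1, 0.4, 0.1]
opening: 0.499
```

```bash
python3 -c "
from h import *
st();pic(7)"
```

```text
t 8.6 station xyz mm [-29.1  -2.2 178.6] yawerr deg -0.25 F st [0.3 0.2 0.1] open 0.5
```

View pics/t7.png

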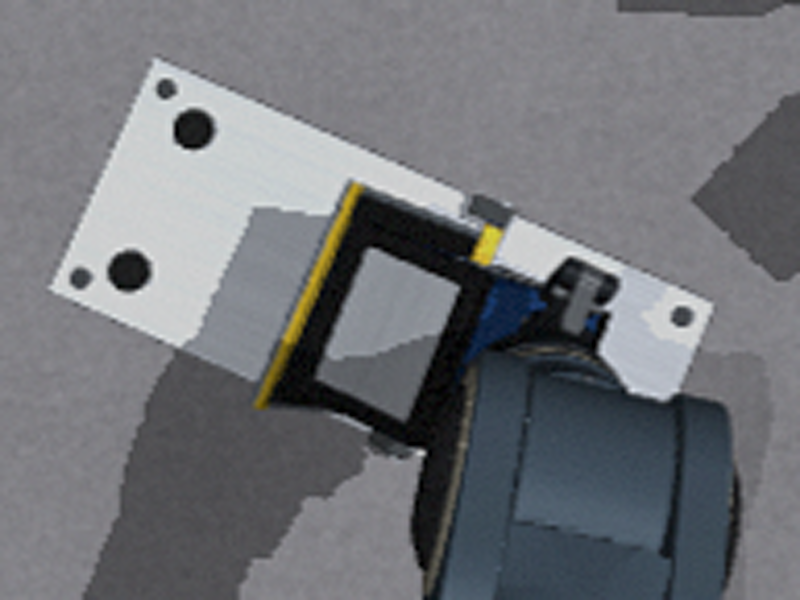

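View pics/s7.png

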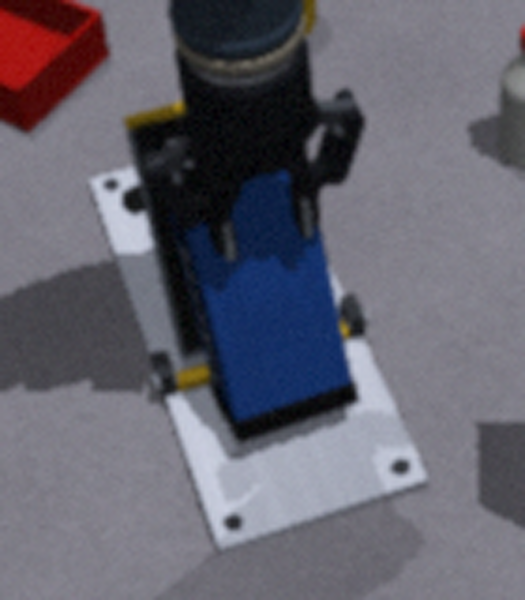

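>>> apply_moves([
  [[0,0,0],0,0.5],
])

```text
time: 8.8
tcp_pos: [0.4623, -0.0177, 0.1786]
tcp_rot: [[-0.386, 0.033, 0.922], [-0.922, 0.018, -0.387], [-0.029, -0.999, 0.024]]
wrist_force: [-0.9, 0.4, 0.3]
opening: 0.495
```

```bash
python3 - <<'E'
from h import *
st();pic(8)
a=cv2.imread("pics/t7.png").astype(int);b=cv2.imread("pics/t8.png").astype(int)
print(np.abs(a-b)[:, :480].mean())
for q in ["rest_tip","magazine_mid","magazine"]:
  for c in("top","side"):
    for d in imaging.mark_of(q,c)[:2]:
        r=np.array(d["point"])-O; print(q,c,round(d["p"],2),np.round([r@EX*1e3,r@EY*1e3,r[2]*1e3],1))
E
```

```text
t 8.8 station xyz mm [-28.9  -2.2 178.6] yawerr deg -0.23 F st [0.  0.9 0.3] open 0.49
1.6880127314814815
rest_tip top 0.55 [ 80.6   4.8 208. ]
rest_tip side 0.56 [ 85.1  -1.  211. ]
magazine_mid top 0.84 [-196.9 -193.4  102.9]
magazine_mid side 0.97 [-197.6 -190.1   97.9]
magazine_mid side 0.91 [ -1.6  -2.3 118.3]
magazine top 0.93 [-191.7 -194.    -1.4]
magazine top 0.67 [-41.9   0.7  25.6]
magazine side 0.67 [-44.4  -0.3  20.3]
```

View pics/t8.png

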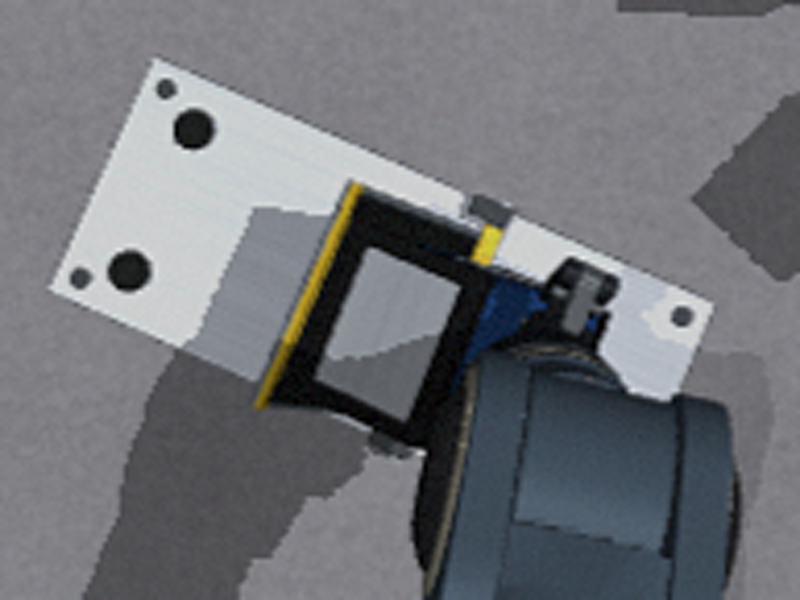

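It is static and leaning on the rest at about 24°, and the rest has not moved. The foot is still about 10 mm short of the strip, so I'll push low on the face to bring it up against the strip before laying the magazine down.

>>> apply_moves([
  [[0.3,0,0],0,0.5],
  [[0.5,0,0],0,0.5],
  [[0.5,0,0],0,0.5],
  [[0.4,0,0],0,0.5],
  [[0.1,0.2,0],0,0.5],
])

```text
time: 9.7
tcp_pos: [0.4332, -0.0888, 0.1689]
tcp_rot: [[-0.385, 0.035, 0.922], [-0.922, 0.017, -0.386], [-0.03, -0.999, 0.026]]
wrist_force: [-0.7, 0.7, 0.1]
opening: 0.503
```

```bash
python3 -c "
from h import *
print(st()['joint_positions'])"
```

```text
t 9.7 station xyz mm [-105.8   -2.5  168.9] yawerr deg -0.17 F st [0.3 0.9 0.1] open 0.5
[-0.6351  0.1844  0.8629  2.185  -0.226   0.818  -0.0253]
```

>>> apply_moves([
  [[0,0.5,0],0,0.5],
  [[0,0.6,0],0,0.5],
  [[0,0.6,0],0,0.5],
  [[0,0.5,0],0,0.5],
  [[0,0.3,0],0,0.5],
])

```text
time: 10.2
tcp_pos: [0.4359, -0.0925, 0.0672]
tcp_rot: [[-0.391, 0.04, 0.92], [-0.92, 0.017, -0.392], [-0.032, -0.999, 0.03]]
wrist_force: [0.3, -0.6, -0.2]
opening: 0.504
```

```bash
python3 -c "
from h import *
print(st()['joint_positions']);pic(9)"
```

```text
t 10.2 station xyz mm [-108.2   -6.4   67.2] yawerr deg -0.53 F st [-0.4 -0.5 -0.2] open 0.5
[-0.443   0.3917  0.7024  2.2659 -0.5059  0.594   0.2393]
```

View pics/s9.png

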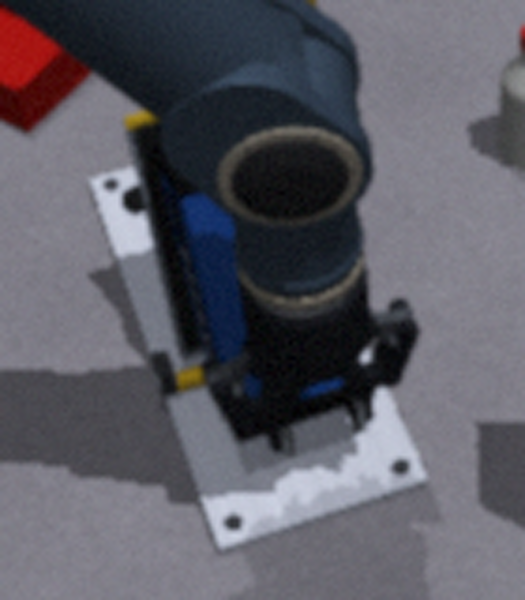

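>>> apply_moves([
  [[-0.2,0,-0.1],0,0.5],
  [[-0.2,0,0],0,0.5],
  [[-0.2,0,0],0,0.5],
  [[-0.1,0,0],0,0.5],
  [[-0.05,0,0],0,0.5],
])

```text
time: 10.8
tcp_pos: [0.4457, -0.0612, 0.0709]
tcp_rot: [[-0.391, 0.043, 0.919], [-0.92, 0.018, -0.392], [-0.034, -0.999, 0.033]]
wrist_force: [0.3, -0.7, -0.8]
opening: 0.502
```

```bash
python3 -c "
from h import *
print(st()['joint_positions'])"
```

```text
t 10.8 station xyz mm [-75.5  -3.4  70.9] yawerr deg -0.54 F st [-0.5 -0.5 -0.8] open 0.5
[-0.522   0.3889  0.7099  2.258  -0.4998  0.5997  0.1599]
```

>>> apply_moves([
  [[-0.06,0.03,0],0,0.5],
  [[-0.06,0.03,0],0,0.5],
  [[-0.06,0.03,0],0,0.5],
  [[-0.06,0,0],0,0.5],
])

```text
time: 11.2
tcp_pos: [0.4476, -0.0573, 0.0687]
tcp_rot: [[-0.391, 0.041, 0.92], [-0.92, 0.012, -0.392], [-0.027, -0.999, 0.033]]
wrist_force: [-3.0, -4.2, 6.3]
opening: 0.501
```

```bash
python3 -c "
from h import *
st();pic(10)"
```

```text
t 11.2 station xyz mm [-71.2  -3.7  68.7] yawerr deg -0.52 F st [-5.   1.1  6.3] open 0.5
```

View pics/s10.png

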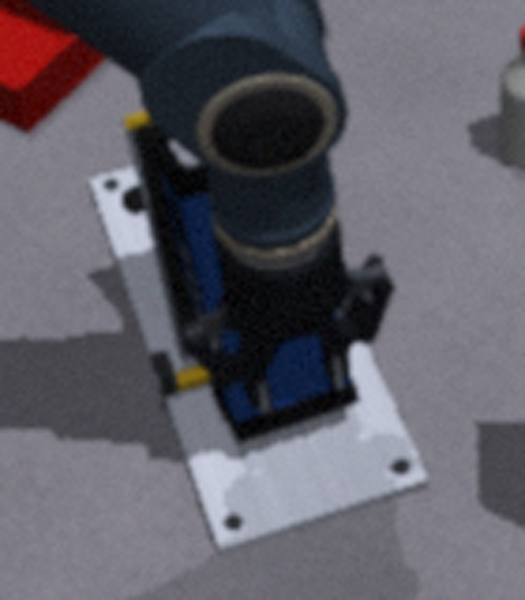

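View pics/t10.png

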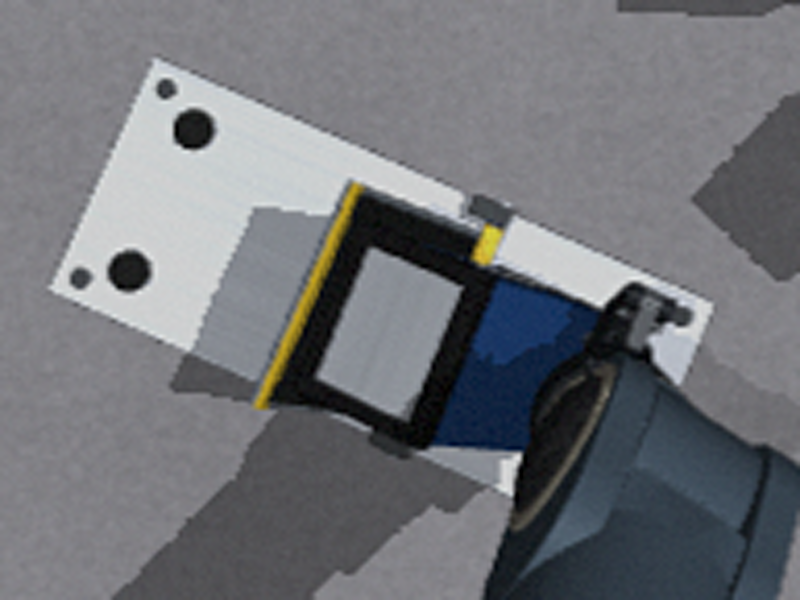

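>>> apply_moves([
  [[-0.06,-0.06,0],0,0.5],
  [[-0.08,-0.04,0],0,0.5],
  [[-0.08,-0.03,0],0,0.5],
])

```text
time: 11.6
tcp_pos: [0.4489, -0.0521, 0.0739]
tcp_rot: [[-0.394, 0.038, 0.918], [-0.919, 0.009, -0.394], [-0.023, -0.999, 0.031]]
wrist_force: [-2.6, -4.3, -1.3]
opening: 0.5
```

```bash
python3 -c "
from h import *
st()"
```

```text
t 11.6 station xyz mm [-65.9  -2.9  73.9] yawerr deg -0.7 F st [-5.   0.8 -1.3] open 0.5
```

>>> apply_moves([
  [[-0.1,-0.02,0],0,0.5],
  [[-0.1,0,0],0,0.5],
  [[-0.1,0,0],0,0.5],
])

```text
time: 11.9
tcp_pos: [0.4496, -0.0501, 0.0742]
tcp_rot: [[-0.394, 0.033, 0.918], [-0.919, -0.006, -0.394], [-0.008, -0.999, 0.033]]
wrist_force: [-6.5, -13.4, 5.8]
opening: 0.498
```

```bash
cat >>h.py <<'E'
def det():
  for q in ["rest_tip","magazine_mid","magazine"]:
   for c in("top","side"):
    for d in imaging.mark_of(q,c)[:3]:
        r=np.array(d["point"])-O
        if abs(r@EY)<.06: print(q,c,round(d["p"],2),np.round([r@EX*1e3,r@EY*1e3,r[2]*1e3],1))
E
python3 -c "
from h import *
st();pic(11);det()"
```

```text
t 11.9 station xyz mm [-63.8  -2.8  74.2] yawerr deg -0.72 F st [-14.8   0.9   5.8] open 0.5
rest_tip top 0.67 [ 78.    1.8 207.2]
rest_tip side 0.69 [ 84.4  -2.7 210.9]
magazine_mid top 0.75 [  1.8   0.2 111.7]
magazine_mid side 0.84 [  1.3  -0.4 119. ]
magazine top 0.67 [-38.4  -1.7  22.2]
magazine side 0.58 [-38.3   7.4  22.7]
```

View pics/s11.png

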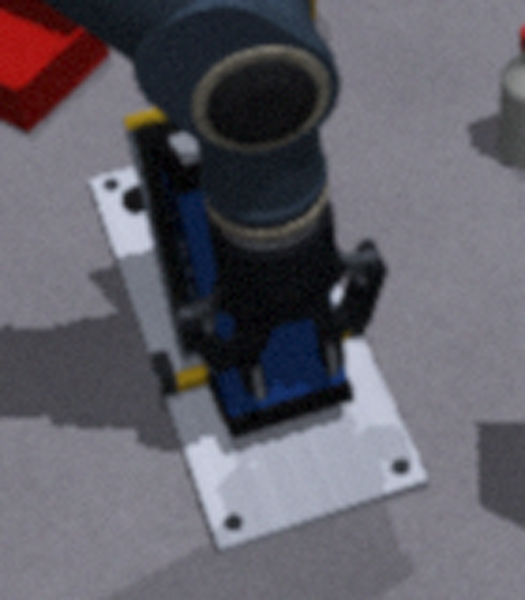

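View pics/t11.png

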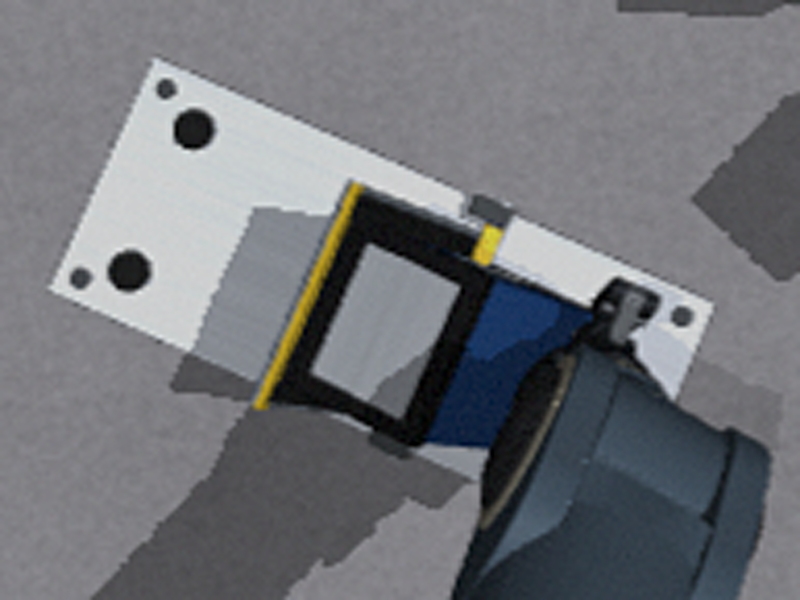

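>>> apply_moves([
  [[-0.12,-0.06,0],0,0.5],
  [[-0.14,-0.03,0],0,0.5],
  [[-0.14,-0.03,0],0,0.5],
])

```text
time: 12.6
tcp_pos: [0.45, -0.0489, 0.0778]
tcp_rot: [[-0.399, 0.027, 0.917], [-0.917, -0.025, -0.398], [0.013, -0.999, 0.034]]
wrist_force: [-5.1, -16.0, -3.4]
opening: 0.499
```

```bash
python3 -c "
from h import *
st();pic(12);det()"
```

```text
t 12.6 station xyz mm [-62.5  -2.7  77.8] yawerr deg -1.01 F st [-16.8  -1.4  -3.4] open 0.5
rest_tip top 0.8 [ 79.6   1.4 206.4]
rest_tip side 0.85 [ 83.5  -1.7 208.9]
magazine_mid top 0.7 [  2.3   0.5 111.2]
magazine_mid side 0.86 [ -1.7   1.5 117. ]
magazine top 0.56 [-38.4  -0.   25.7]
magazine side 0.89 [-39.4   3.6  23.8]
```

View pics/t12.png

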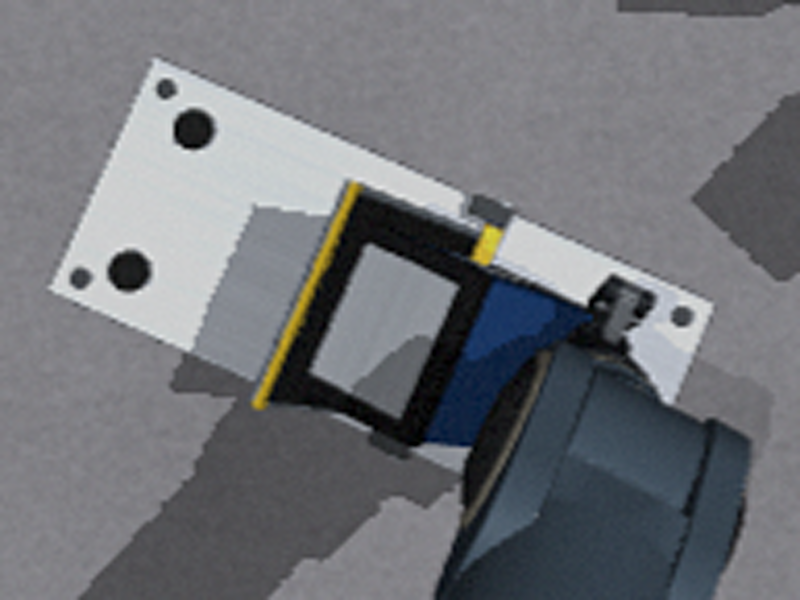

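The push has stalled at 17 N with no further travel, and the rest is unmoved, so the foot is against the strip. I'll back off and go up to the upper end.

>>> apply_moves([
  [[0.15,0,0],0,0.5],
  [[0.3,0,0],0,0.5],
  [[0.3,-0.4,0],0,0.5],
  [[0,-0.8,0],0,0.5],
  [[0,-0.8,0],0,0.5],
])

```text
time: 13.5
tcp_pos: [0.4335, -0.0738, 0.1572]
tcp_rot: [[-0.4, 0.018, 0.916], [-0.916, -0.023, -0.399], [0.014, -1.0, 0.026]]
wrist_force: [-0.0, 0.7, 0.2]
opening: 0.497
```

>>> apply_moves([
  [[0,-0.8,0],0,0.5],
  [[-0.2,-0.4,0],0,0.5],
  [[-0.4,0,0],0,0.5],
  [[0,0,0],0,0.5],
])

```text
time: 13.9
tcp_pos: [0.4454, -0.0472, 0.2104]
tcp_rot: [[-0.398, 0.028, 0.917], [-0.917, -0.014, -0.398], [0.002, -1.0, 0.031]]
wrist_force: [-0.2, 0.3, -1.0]
opening: 0.502
```

```bash
python3 -c "
from h import *
st();det();pic(13)
for f in np.radians(np.arange(67.5,-1,-7.5)):
  r=.152;print(round(np.degrees(f),1),np.round([(.006+r*np.cos(f)-.072*np.sin(f)-.011)*1e3,(.024+r*np.sin(f)+.072*np.cos(f))*1e3],1))
"
```

```text
t 13.9 station xyz mm [-62.7   2.1 210.4] yawerr deg -0.96 F st [ 0.2  0.3 -1. ] open 0.5
rest_tip top 0.8 [ 79.6   1.4 206.4]
rest_tip side 0.85 [ 83.5  -1.7 208.9]
magazine_mid top 0.7 [  2.3   0.5 111.2]
magazine_mid side 0.86 [ -1.7   1.5 117. ]
magazine top 0.56 [-38.4  -0.   25.7]
magazine side 0.89 [-39.4   3.6  23.8]
67.5 [-13.4 192. ]
60.0 [  8.6 191.6]
52.5 [ 30.4 188.4]
45.0 [ 51.6 182.4]
37.5 [ 71.8 173.7]
30.0 [ 90.6 162.4]
22.5 [107.9 148.7]
15.0 [123.2 132.9]
7.5 [136.3 115.2]
0.0 [147.  96.]
```

View pics/s13.png

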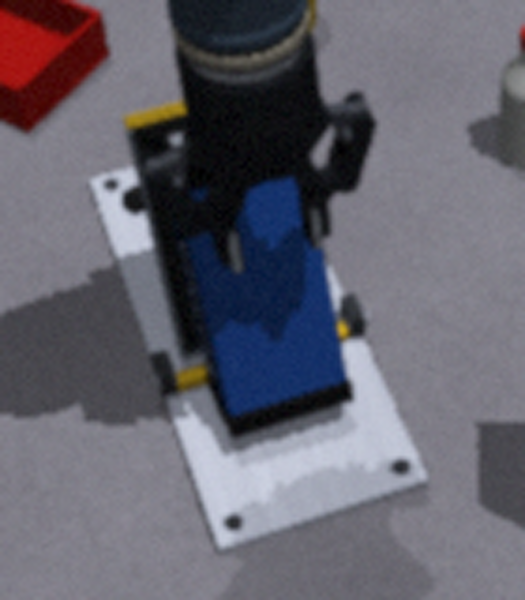

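View pics/t13.png

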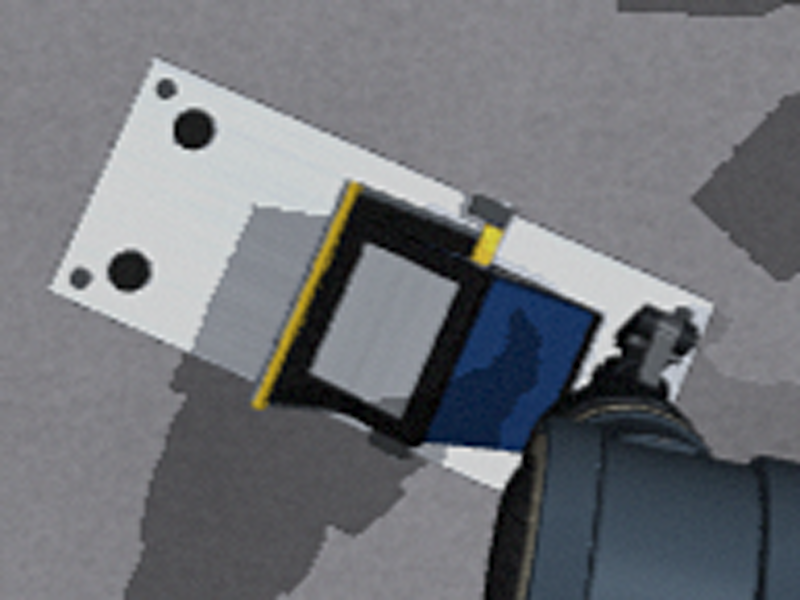

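>>> apply_moves([
  [[-0.3,0.15,0.08],-0.15,0.5],
  [[-0.3,0.1,0],0,0.5],
  [[-0.3,0.05,0],0,0.5],
  [[-0.1,0,0],0,0.5],
])

```text
time: 14.7
tcp_pos: [0.4631, -0.0148, 0.1967]
tcp_rot: [[-0.392, 0.024, 0.92], [-0.92, -0.017, -0.392], [0.006, -1.0, 0.029]]
wrist_force: [-0.7, -0.6, -0.1]
opening: 0.496
```

```bash
python3 -c "
from h import *
st()"
```

```text
t 14.7 station xyz mm [-26.   -1.8 196.7] yawerr deg -0.58 F st [-0.8  0.4 -0.1] open 0.5
```

>>> apply_moves([
  [[-0.1,0.03,0],0,0.5],
  [[-0.1,0.03,0],0,0.5],
  [[-0.1,0,0],0,0.5],
  [[-0.1,0,0],0,0.5],
  [[-0.1,0,0],0,0.5],
])

```text
time: 15.2
tcp_pos: [0.4693, 0.0001, 0.1939]
tcp_rot: [[-0.392, 0.019, 0.92], [-0.92, -0.024, -0.392], [0.015, -1.0, 0.027]]
wrist_force: [-3.9, -8.0, 3.5]
opening: 0.5
```

```bash
python3 -c "
from h import *
st()"
```

```text
t 15.2 station xyz mm [ -9.9  -1.8 193.9] yawerr deg -0.61 F st [-8.9  0.5  3.5] open 0.5
```

>>> apply_moves([
  [[-0.13,0,0],0,0.5],
  [[-0.13,0,0],0,0.5],
  [[-0.13,0,0],0,0.5],
  [[-0.13,0,0],0,0.5],
  [[-0.13,0,0],0,0.5],
])

```text
time: 15.7
tcp_pos: [0.4736, 0.0104, 0.1935]
tcp_rot: [[-0.399, 0.005, 0.917], [-0.916, -0.041, -0.398], [0.035, -0.999, 0.021]]
wrist_force: [-3.5, -7.7, 2.8]
opening: 0.501
```

```bash
python3 -c "
from h import *
st();pic(14);det()"
```

```text
t 15.7 station xyz mm [  1.3  -1.8 193.5] yawerr deg -1.02 F st [-8.4  0.3  2.8] open 0.5
rest_tip top 0.62 [ 94.1  -1.3 200.1]
rest_tip side 0.73 [100.6  -1.7 204.3]
magazine_mid side 0.89 [  9.1  -0.7 114.9]
magazine top 0.59 [-33.9   1.7  27.8]
magazine side 0.95 [-39.1   2.   25.9]
```

View pics/t14.png

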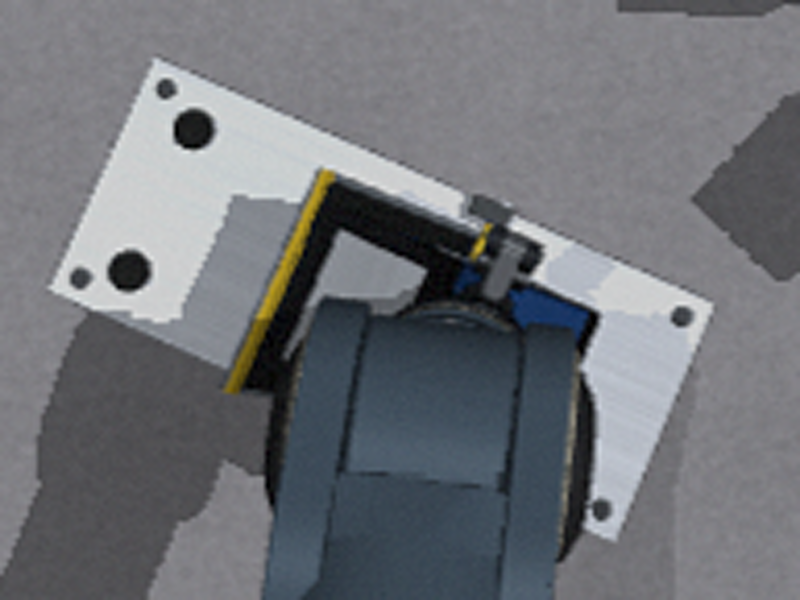

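View pics/s14.png

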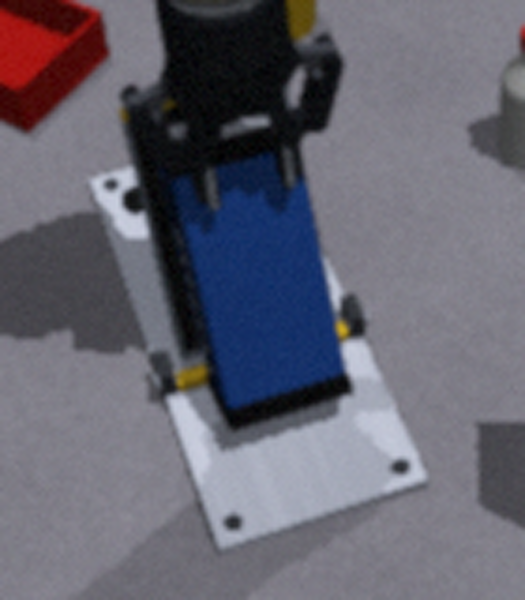

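>>> apply_moves([
  [[-0.16,0,0],0.0,0.5],
  [[-0.16,0,0],0,0.5],
  [[-0.16,0,0],-0.1,0.5],
  [[-0.16,0,0],0,0.5],
  [[-0.16,0,0],0,0.5],
])

```text
time: 16.6
tcp_pos: [0.4802, 0.0263, 0.1916]
tcp_rot: [[-0.396, -0.008, 0.918], [-0.917, -0.057, -0.396], [0.055, -0.998, 0.015]]
wrist_force: [-3.5, -6.0, -0.1]
opening: 0.505
```

>>> apply_moves([
  [[-0.16,0.01,0],0.0,0.5],
  [[-0.16,0.01,0],0,0.5],
  [[-0.16,0.01,0],-0.1,0.5],
  [[-0.16,0.02,0],0,0.5],
  [[-0.16,0.02,0],0,0.5],
])

```text
time: 17.1
tcp_pos: [0.4877, 0.0439, 0.1871]
tcp_rot: [[-0.392, -0.022, 0.92], [-0.917, -0.071, -0.392], [0.074, -0.997, 0.008]]
wrist_force: [-2.7, -4.6, 3.7]
opening: 0.495
```

```bash
python3 -c "
from h import *
print(st()['joint_positions']);pic(15);det()"
```

```text
t 17.1 station xyz mm [ 37.6  -2.  187.1] yawerr deg -0.63 F st [-5.3  0.8  3.7] open 0.49
[-0.9412  0.3068  0.8893  2.0315 -0.2065  0.951  -0.3521]
rest_tip top 0.81 [133.8   1.7 175.7]
rest_tip top 0.31 [-36.    2.6  33. ]
rest_tip side 0.9 [134.9  -3.9 179.3]
magazine_mid top 0.9 [ 29.4  -2.5 105.9]
magazine_mid side 0.85 [ 26.5  -1.3 114.4]
magazine top 0.75 [-35.9   3.8  33.3]
```

View pics/s15.png

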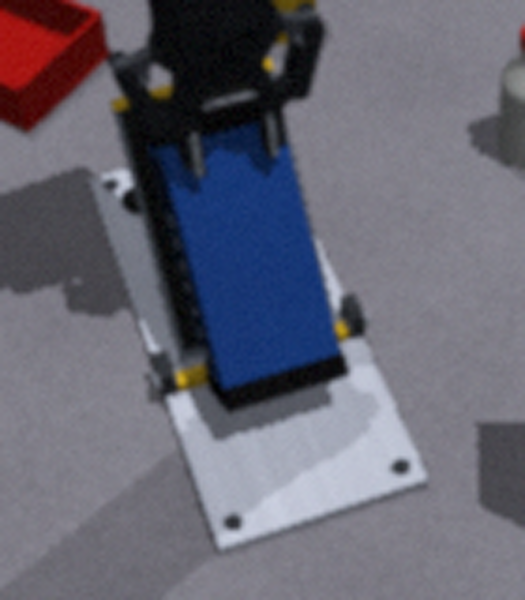

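>>> apply_moves([
  [[-0.15,0.03,0],-0.1,0.5],
  [[-0.15,0.03,0],0,0.5],
  [[-0.15,0.04,0],0,0.5],
  [[-0.15,0.04,0],0,0.5],
  [[-0.15,0.05,0],0,0.5],
])

```text
time: 18.0
tcp_pos: [0.4973, 0.0668, 0.1781]
tcp_rot: [[-0.386, -0.025, 0.922], [-0.919, -0.072, -0.387], [0.076, -0.997, 0.005]]
wrist_force: [-2.2, -3.4, 4.8]
opening: 0.503
```

>>> apply_moves([
  [[-0.14,0.06,0],0,0.5],
  [[-0.14,0.06,0],0,0.5],
  [[-0.14,0.07,0],0,0.5],
  [[-0.14,0.07,0],0,0.5],
  [[-0.14,0.08,0],0,0.5],
])

```text
time: 18.5
tcp_pos: [0.5084, 0.0933, 0.1619]
tcp_rot: [[-0.387, -0.025, 0.922], [-0.919, -0.071, -0.388], [0.075, -0.997, 0.004]]
wrist_force: [-2.0, -3.1, 2.9]
opening: 0.5
```

```bash
python3 -c "
from h import *
print(st()['joint_positions']);pic(16);det()"
```

```text
t 18.5 station xyz mm [ 91.2  -2.3 161.9] yawerr deg -0.33 F st [-3.7  0.7  2.9] open 0.5
[-0.9496  0.397   0.8346  1.9908 -0.2809  0.9322 -0.374 ]
rest_tip top 0.87 [180.1   1.4 122.1]
rest_tip side 0.35 [57.3 -1.7 96.9]
magazine_mid top 0.88 [58.6 -2.2 90.1]
magazine_mid top 0.21 [-28.8   3.5  47.4]
magazine_mid side 0.8 [58.6 -0.1 97.5]
magazine side 0.92 [-28.4   3.   44. ]
```

View pics/s16.png

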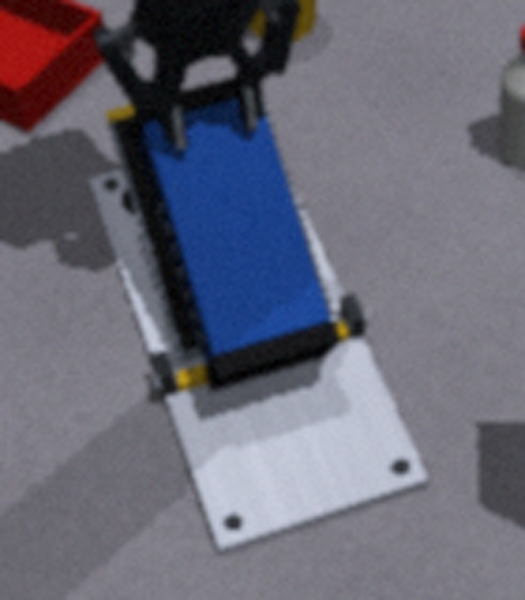

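>>> apply_moves([
  [[-0.1,0.08,0],0,0.5],
  [[-0.1,0.08,0],0,0.5],
  [[-0.1,0.09,0],0,0.5],
  [[-0.1,0.09,0],0,0.5],
  [[-0.09,0.1,0],0,0.5],
])

```text
time: 19.4
tcp_pos: [0.5165, 0.1116, 0.1455]
tcp_rot: [[-0.388, -0.024, 0.921], [-0.919, -0.065, -0.389], [0.07, -0.998, 0.003]]
wrist_force: [-2.5, 0.6, 7.0]
opening: 0.503
```

>>> apply_moves([
  [[-0.08,0.1,0],0,0.5],
  [[-0.08,0.1,0],0,0.5],
  [[-0.08,0.11,0],0,0.5],
  [[-0.07,0.11,0],0,0.5],
  [[-0.07,0.11,0],0,0.5],
])

```text
time: 19.9
tcp_pos: [0.5238, 0.1291, 0.1249]
tcp_rot: [[-0.387, -0.023, 0.922], [-0.92, -0.058, -0.387], [0.062, -0.998, 0.001]]
wrist_force: [-0.8, 0.4, 5.3]
opening: 0.504
```

```bash
python3 -c "
from h import *
print(st()['joint_positions']);pic(17);det()"
```

```text
t 19.9 station xyz mm [130.1  -2.8 124.9] yawerr deg -0.31 F st [0.1 0.8 5.3] open 0.5
[-0.9308  0.4811  0.7742  1.9716 -0.3628  0.8822 -0.367 ]
magazine_mid top 0.83 [68.6 -2.2 70.3]
magazine_mid side 0.93 [64.9 -0.4 75.1]
magazine_mid side 0.65 [-33.1   3.7  51.2]
magazine top 0.96 [-29.5   1.3  52. ]
magazine side 0.63 [-32.2   3.7  49.3]
```

View pics/s17.png

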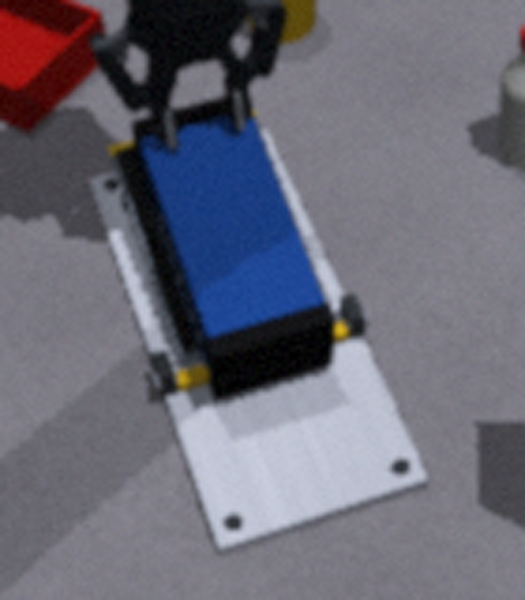

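>>> apply_moves([
  [[-0.05,0.11,0],0,0.5],
  [[-0.05,0.11,0],0,0.5],
  [[-0.05,0.11,0],0,0.5],
  [[-0.04,0.11,0],0,0.5],
  [[-0.04,0.11,0],0,0.5],
])

```text
time: 20.8
tcp_pos: [0.5285, 0.1398, 0.1049]
tcp_rot: [[-0.387, -0.02, 0.922], [-0.921, -0.05, -0.387], [0.054, -0.999, 0.001]]
wrist_force: [-1.3, 1.7, 5.9]
opening: 0.507
```

```bash
python3 -c "
from h import *
st()"
```

```text
t 20.8 station xyz mm [141.9  -3.1 104.9] yawerr deg -0.31 F st [1.1 1.9 5.9] open 0.51
```

>>> apply_moves([
  [[-0.02,0.1,0],0,0.5],
  [[-0.02,0.1,0],0,0.5],
  [[-0.01,0.09,0],0,0.5],
  [[0,0.08,0],0,0.5],
])

```text
time: 21.2
tcp_pos: [0.5309, 0.145, 0.0938]
tcp_rot: [[-0.386, -0.019, 0.922], [-0.921, -0.041, -0.387], [0.045, -0.999, -0.001]]
wrist_force: [-12.7, -2.0, 43.2]
opening: 0.501
```

```bash
python3 -c "
from h import *
st();pic(18);det()"
```

```text
t 21.2 station xyz mm [147.6  -3.3  93.8] yawerr deg -0.26 F st [-6.7 11.  43.2] open 0.5
rest_tip side 0.86 [207.2  -0.4  24.1]
magazine_mid top 0.83 [73.6 -0.8 52.4]
magazine_mid side 0.61 [73.3 -0.7 61.2]
magazine top 0.61 [-23.3   2.   59.9]
magazine side 0.85 [-23.6   5.3  58.6]
```

View pics/s18.png

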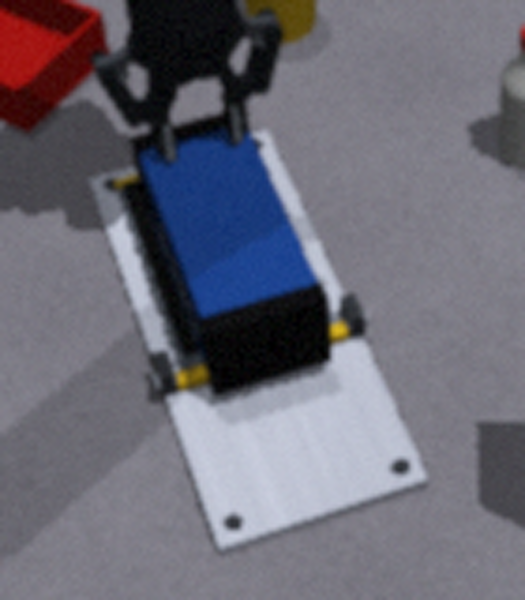

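It is flat on the end stop: the force rose sharply and the rest tip reads z = 24 mm. I'll lift off straight up.

>>> apply_moves([
  [[0,-0.1,0],0,0.5],
  [[0,-0.3,0],0,0.5],
  [[0,-0.8,0],0,0.5],
  [[0,-0.9,0],0,0.5],
  [[0,-0.9,0],0,0.5],
])

```text
time: 22.1
tcp_pos: [0.5301, 0.149, 0.2149]
tcp_rot: [[-0.388, -0.027, 0.921], [-0.92, -0.045, -0.389], [0.052, -0.999, -0.007]]
wrist_force: [0.7, 0.7, 0.4]
opening: 0.5
```

>>> apply_moves([
  [[0,-0.9,0],0,0.5],
  [[0.4,-0.5,-0.8],0,0.5],
  [[0.4,-0.2,-0.9],0,0.5],
  [[0.3,0,-0.9],0,0.5],
  [[0,0,-0.5],0,0.5],
])

```text
time: 22.6
tcp_pos: [0.4028, 0.1584, 0.2894]
tcp_rot: [[-0.395, -0.015, 0.918], [-0.917, -0.043, -0.395], [0.045, -0.999, 0.003]]
wrist_force: [0.7, 0.4, -0.0]
opening: 0.498
```

```bash
python3 - <<'E'
from h import *
st();pic(19);det()
cv2.imwrite("pics/topfull.png",imaging.grab_frame("top"));cv2.imwrite("pics/sidefull.png",imaging.grab_frame("side"))
E
```

```text
t 22.6 station xyz mm [111.  120.2 289.4] yawerr deg -0.81 F st [ 0.7 -0.5 -0. ] open 0.5
rest_tip top 0.65 [204.3   0.7  20.7]
magazine_mid top 0.93 [77.9 -3.9 54.5]
magazine_mid side 0.65 [76.4 -1.7 62. ]
magazine top 0.72 [-23.    4.8  58.5]
magazine side 0.85 [-23.6   0.5  57.8]
```

View pics/topfull.png

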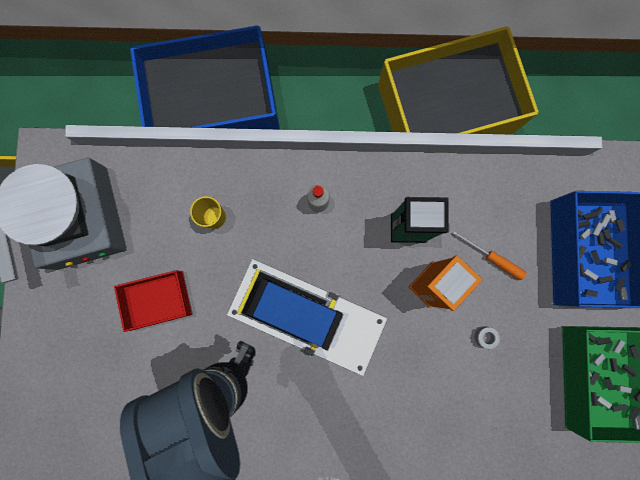

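View pics/sidefull.png

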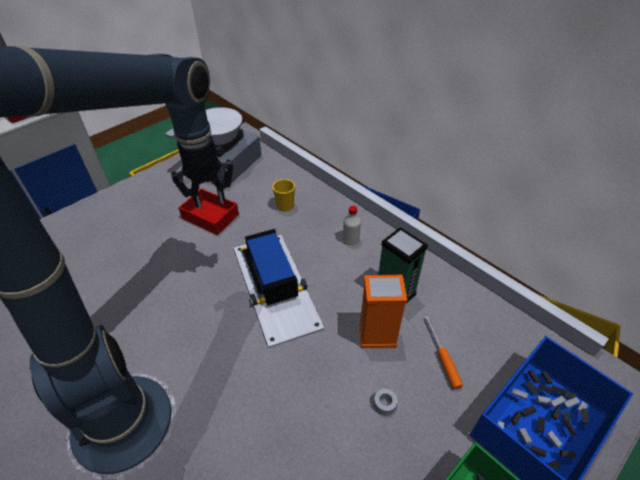

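View pics/t19.png

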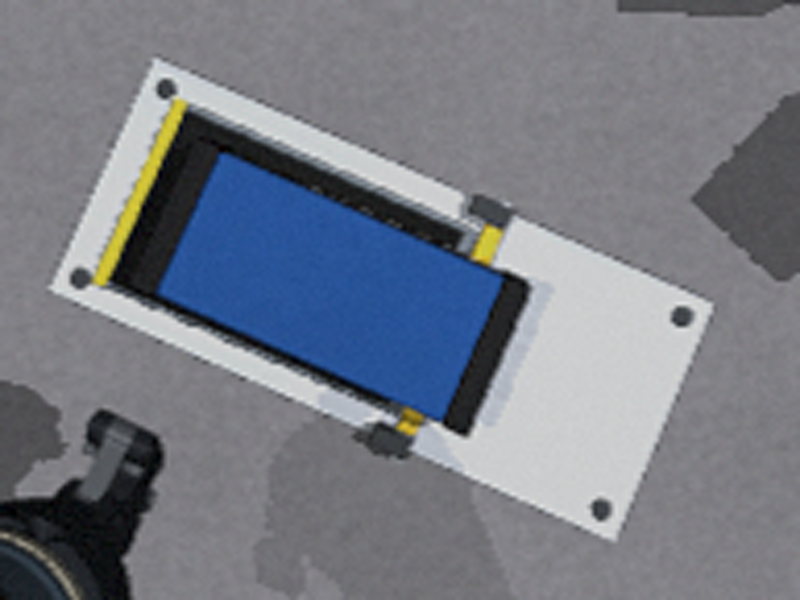

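The top crop shows the magazine flat and parallel to the base: its long edge runs at 23.2° and the base edge at 23.7°. Bystanders are where they were. I'll let it settle, then hand in.

>>> apply_moves([
  [[0,0,0],0,0.5],
  [[0,0,0],0,0.5],
])

```text
time: 23.3
tcp_pos: [0.4064, 0.1582, 0.2888]
tcp_rot: [[-0.398, -0.013, 0.917], [-0.916, -0.048, -0.399], [0.05, -0.999, 0.007]]
wrist_force: [-0.3, -0.1, -0.3]
opening: 0.5
```

```bash
python3 -c "
from h import *
st();print(ticket.sign_off())"
```

```text
t 23.3 station xyz mm [112.1 116.8 288.8] yawerr deg -1.01 F st [-0.2  0.2 -0.3] open 0.5
the job is handed in; nothing more can be done
None
```

The blue magazine and the padded rest lie flat and straight on the station. I handed the job in at 23.3 s of the 48 s, with the gripper clear at z = 0.29 m.

- **Tipping:** I pushed the magazine over slowly with two fingertips until it leaned on the rest at about 24°. It moved the last few degrees past balance onto the rest unheld. A picture 0.2 s later showed it still and the rest unmoved.
- **Foot against the strip:** The foot did not slide while tipping and stayed about 10 mm short, so I pushed it low on its face. The push stopped moving at 17 N, which I took as contact with the strip. The camera estimate still put the foot about 5 mm short, which is within the detection and calibration error.
- **Laying down:** I pushed magazine and rest down along the arc at about 5 to 10 N. The force jumped to 43 N on the fingertips as it reached the end stop, well below the 120 N wrist limit.
- **Last checks:**
  - The rest tip read 21 to 24 mm above the table (24 expected).
  - The magazine centre read 55 to 62 mm (60 expected).
  - The long edge was within about 0.5° of the base edge.
  - The bystanders stood where they began, and the wrist force was about 0.

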